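# Secure the blade chest: hasp over, snap hook through the staple

## Robot

A 7-joint arm with a two-finger parallel gripper is mounted at the origin on a cart in front of the work surface, level with it; the furniture and walls round the work are solid. World frame = base frame: x ahead of the robot, y to its left, z up, the work surface at z = 0. Lengths are in mm, angles in rad, forces in N, time in s.
With the tool pointing down it reaches from about 400 to 875 mm from the base axis. Payload 6.5 kg.
Tool frame: the origin (TCP) lies on the centre line of the jaws, within the pads' length; the fingertips stand 11 mm ahead of it and the grasp point (between the pads) lies 8 mm behind it (env.tips_ahead is the distance from the TCP to the fingertips, in mm); z points along the fingers, y is the direction in which the jaws open and shut (so a half turn about z gives the same grasp; the last joint's range is limited). The gripper opens to 88 mm and grips with 3 to 60 N. Pads are 18 mm wide; open, the fingers measure 123 mm over their backs; the gripper's body (75 mm by 187 mm) begins 45 mm behind the grasp point.
Start: joints at [1.276, 0.536, -0.004, 1.538, 0.003, 1.067, -0.071], TCP at [147.423, -633.054, 249.716] pointing down, gripper open.
Joint ranges: [-2.7, 2.7], [-0.37, 2.16], [-1.27, 1.26], [0.24, 2.4], [-1.31, 4.45], [0.19, 1.91], [-2.76, 2.76]. Speed limits (rad/s): [2.39, 2.39, 3.14, 3.14, 3.14, 3.14, 3.14].

## Interface

Orientations are given as a rotation vector (axis times angle).
In Python, from bench import env, vision, ticket gives the robot as it stands.
- The arm moves only by the tool servo_tool, never from a script. Its arguments are lists of equal length, an entry for each row: "travel": the shift along the world's x, y, z in mm, a list of three; "turn": the turn about the world's z in rad; "gripper": the finger opening in mm, from 0 to 88.1. In form: {"travel": [[tx, ty, tz], ...], "turn": [turn, ...], "gripper": [gripper, ...]}. A call has 1 to 12 rows; each row is the pose to reach, as a shift and turn from the pose commanded when the call began; what a row does not reach only later rows make up. A row lasts 1/10 s, in which the tool goes at most 50 mm and 8.59 degrees, less where a joint would pass 70% of its speed; a pose out of reach is approached as far as the arm can. A call with a gripper value outside its range is refused whole. The fingers move at their own pace and stop on an object; the grip force is fixed at half the most. Time passes only in rows, so rows that repeat a pose let the fingers close. It gives the time, the measured TCP pose, the force and the opening at its end, in the units of the state.
- env.get_obs(): the state, without advancing time (a new reading comes with each control period).
- vision.get_image(name): name is "side" or "top"; returns a dict with "image" (480x640x3 uint8, blue, green, red), "intrinsics" (3x3 intrinsics, pixels), "world_from_camera" (4x4, takes a point from camera to world coordinates). Camera axes: x right, y up, looking along -z (the intrinsics and any distortion apply to the point x, -y, -z); pixel columns grow to the right and rows downward; lengths in mm; the calibration is good to about 2 mm. A picture is of the moment at which its call begins. There is no depth.
- ticket.job_done(): hands the job in, once; it reports no verdict.
The state is a dict: "time": time; "joint_pos": joint angles; "dq": joint speeds; "joint_efforts": joint torques, N m; "position": TCP position; "orientation": TCP orientation; "contact_force": force on the tool from outside, world axes, zero at the start; "torque": the same for the moment, N m; "finger_gap": opening from 0.0 (shut) to 1.0 (fully open).
Only numpy, scipy, OpenCV 4.12 (cv2) and the standard library are available. Lean on these libraries where they do the work, as an engineer would, in place of code of your own. Each camera call takes 0.05 s, during which the arm holds its last target.

## Task

Secure the blade chest: fold its hasp leaf down flat over the staple, then take the snap hook by its tail and press its sprung gate against a leg of the staple until the leg is inside the hook and the gate has snapped shut behind it. Prove the catch by pulling the hook back, its bow against that leg, with a firm tug of 10 to 12 N for a moment, then let go and leave it clipped there. Never strain the hook against the staple with more than 15 N, and do not knock the jar, the pliers or the screwdriver about.

Things in the scene. Friction and masses are not known exactly. Their poses are not given: they have to be found in the camera images.
- chest: fixed low wooden chest, 166 x 300 x 90 mm, on the bench; origin at the middle of its underside, z up, top at z = 90 mm. The half of the top towards its +y is the lid (already shut), the half towards -y is fixed. A steel hasp lies across the seam, along the line x = 15 mm of the chest's frame
- staple: steel foot plate, 47 x 80 mm, screwed on the chest's top, with the U-shaped staple of 8 mm round bar that it carries; origin at the middle of the plate's underside, axes as the chest's. Two vertical legs, centres 36 mm apart along y, straight to 25 mm above the chest's top, then an arch that reaches 43 mm. Force on it means on plate and bar
- staple_outer (a point): nominal centre of the staple's outer leg (the one far from the hasp's hinge), 19 mm above the chest's top, 13 mm above the closed leaf. The bar is clamped in slotted holes: both legs together really stand up to 7 mm off this in the chest's x and up to 4 mm in y, firmly, and no reading but sight or touch tells where
- staple_inner (a point): the same nominal point of the staple's inner leg, 36 mm further along the chest's +y
- hasp (a joint): angle of the hasp leaf, rad: 0 = closed, flat over the staple (leaf's top face 6 mm above the chest's top), pi/2 = straight up, 2.8 = folded right back over the lid. Leaf 47 mm wide, 3 mm thick, 122 mm long from the hinge line, with a 24 mm wide slot for the staple 13 to 73 mm from the hinge
- hasp_hinge (a point): middle of the hasp's hinge line, which runs along the chest's x, 42 mm from the staple's origin towards the chest's +y and 4.5 mm above the chest's top. The hinge is stiff: the leaf stays where it is left and takes about 1 N at its end to move, so it must be pushed right down
- hasp_end (a point): middle of the leaf, 90 mm from its hinge line, between the slot and the end: where to push it down
- hook: loose spring snap hook (pear-shaped carabiner) of 10 mm round steel, 125 x 44 x 10 mm, about 0.17 kg, lying flat; origin on its underside, z up, centre line of the bar 5 mm above. x runs from the narrow tail (end x = -65 mm) to the wide bow (end x = +60 mm); solid spine on its -y side (inner face y = -12 mm at the bow), gate on its +y side
- hook_grip (a point): middle of the hook's tail, on the bar's centre line (x = -39, y = 0, z = 5 mm in the hook's frame). From x = -50 to -28 mm the tail has two parallel straight sides, 30 mm over all, to grip across
- hook_bow (a point): x = 46, y = 0, z = 5 mm in the hook's frame: where the centre of a staple leg lies when pulled against the end of the bow (inner radius 12 mm)
- hook_nose (a point): end of the nose, x = 27, y = 17, z = 5 mm in the hook's frame; the gate's free end shuts against it. A staple leg pressed on the gate first touches with its centre at about y = 24 mm; it must come in to y = 8 mm or less to pass behind the nose. Drawing the hook back towards its tail then slides the leg off the gate into the bow and the gate snaps shut
- gate (a joint): angle of the hook's gate, rad: 0 = shut, 0.455 = swung inwards to its stop. 8 mm bar, pivot at x = -24, y = 10.5 mm of the hook's frame, free end at x = 28 mm. Sprung: at 40 mm from the pivot it takes 3 N (shut) to 5.5 N (open). A leg pressed in at x = 16 mm brings it to its stop with the leg's centre at y = 5 mm; from there the force climbs steeply. Under this load the hook yields 1 to 3 mm in the grip
- jar: bystander, loose: glass jar of hardware with a teal lid, 60 mm wide, 109 mm high; origin at its underside
- pliers: bystander, loose: combination pliers, 91 x 190 x 15 mm
- driver_blue: bystander, loose: screwdriver with a blue handle, 68 x 256 x 29 mm
Mind the look-alikes: they are no part of the job. Several things have the shape of the hook; the one meant has the colours described above.

How it is judged:
By the outcome, as a careful person would: the job done as asked, in the order asked, and still so for the second after the job is handed in, with the robot touching nothing.
It also fails if it takes over 67 s, if anything falls off the work surface, if the arm or the gripper's body presses on something with over 40 N, if the wrist force passes 120 N, or if a joint passes its speed limit or range.

## Working session

There is one attempt and no reset: what is moved stays moved. The work goes in short steps, Python scripts to look and compute and a tool call to move; the robot and the scene stay as the last step left them, time stands still between calls to the robot, and variables do not carry over. Pictures are saved under pics/ and viewed, and the job is handed in when it is done.

Besides the shell and the picture viewer there is one more tool, called after ">>>" as a command line: name --pt "numbers of a row" for each row, then --argument value for the rest. servo_tool: Moves the arm, as the interface text tells. Its arguments: {"type":"object","properties":{"travel":{"type":"array"},"turn":{"type":"array"},"gripper":{"type":"array"}},"required":["travel","turn","gripper"]}

```bash
mkdir -p pics; ls; python3 - <<'E'
from bench import env, vision, ticket
import cv2
for n in("top","side"):
    d=vision.get_image(n); cv2.imwrite(f"pics/{n}0.png",d["image"]); print(n,d["intrinsics"],d["world_from_camera"],[k for k in d])
o=env.get_obs(); print(o)
E
```

```text
pics
top [[515.46058641   0.         316.63056427]
 [  0.         515.46058641 237.27663066]
 [  0.           0.           1.        ]] [[ 2.31062947e-02  9.94713790e-01 -1.00052859e-01  4.02732382e+02]
 [-9.99725403e-01  2.25996106e-02 -6.19478022e-03  7.11504555e+00]
 [-3.90087767e-03  1.00168523e-01  9.94962839e-01  1.32294858e+03]
 [ 0.00000000e+00  0.00000000e+00  0.00000000e+00  1.00000000e+00]] ['image', 'intrinsics', 'world_from_camera']
side [[471.72549291   0.         321.81067181]
 [  0.         471.72549291 242.08707895]
 [  0.           0.           1.        ]] [[-9.99656277e-01  1.72061281e-02 -1.97807475e-02  5.10021693e+02]
 [-2.62005374e-02 -6.82360136e-01  7.30546492e-01  7.88785872e+02]
 [-9.27717067e-04  7.30813652e-01  6.82576403e-01  8.03924209e+02]
 [ 0.00000000e+00  0.00000000e+00  0.00000000e+00  1.00000000e+00]] ['image', 'intrinsics', 'world_from_camera']
{'time': 0.1, 'joint_pos': array([ 1.27581286,  0.53707915, -0.00440463,  1.53874676,  0.0025739 ,
        1.06728439, -0.07121044]), 'dq': array([ 0.00112856, -0.00168122,  0.00108807, -0.00262129, -0.00064067,
       -0.00096189, -0.0008585 ]), 'joint_efforts': array([ 1.91473948e-03, -5.72084248e+01,  9.93439816e-01, -2.52235579e+01,
       -5.61905571e-02,  1.34742900e-02,  3.71999511e-05]), 'position': array([ 147.27386887, -632.56157867,  248.9450253 ]), 'orientation': array([-3.11958049e+00, -3.58449570e-01,  4.36632312e-04]), 'contact_force': array([-0.09215272,  0.28721534, -0.29258187]), 'torque': array([0.02539542, 0.03178627, 0.01504351]), 'finger_gap': 1.000123043262873}
```

View pics/top0.png

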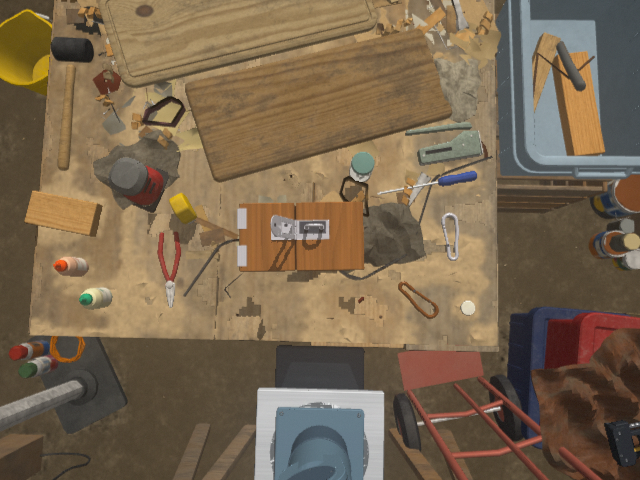

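View pics/side0.png

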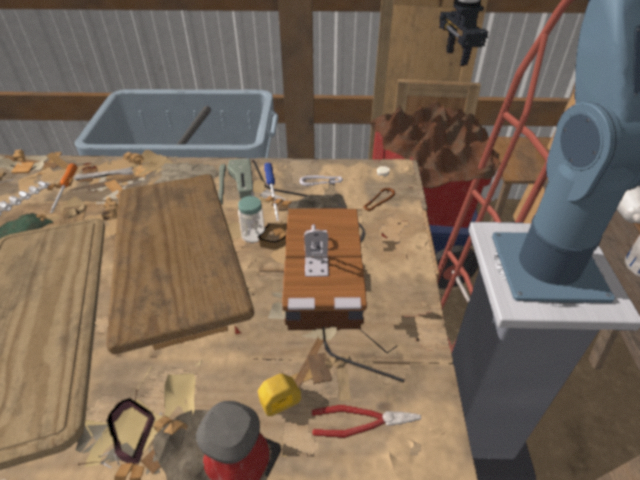

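```bash
cat > h.py <<'E'
import numpy as np, cv2
from bench import env, vision, ticket
def pix2w(d,u,v,z):
    K=d["intrinsics"];T=d["world_from_camera"]
    r=np.array([(u-K[0,2])/K[0,0],-(v-K[1,2])/K[1,1],-1.0]); r=T[:3,:3]@r; o=T[:3,3]
    return o+r*(z-o[2])/r[2]
def w2pix(d,p):
    K=d["intrinsics"];T=d["world_from_camera"]
    c=T[:3,:3].T@(np.array(p,float)-T[:3,3]); return np.array([K[0,2]+K[0,0]*c[0]/-c[2],K[1,2]+K[1,1]*-c[1]/-c[2]])
def crop(d,u0,v0,w,h,s,name):
    im=d["image"][v0:v0+h,u0:u0+w]; im=cv2.resize(im,None,fx=s,fy=s,interpolation=cv2.INTER_CUBIC)
    for i in range(0,w,10):
        cv2.putText(im,str(u0+i),(i*s,10),0,0.35,(0,255,255),1); cv2.line(im,(i*s,12),(i*s,18),(0,255,255),1)
    for i in range(10,h,10):
        cv2.putText(im,str(v0+i),(0,i*s+4),0,0.35,(0,255,255),1); cv2.line(im,(24,i*s),(30,i*s),(0,255,255),1)
    cv2.imwrite(f"pics/{name}.png",im)
E
python3 - <<'E'
from h import *
d=vision.get_image("top")
crop(d,230,190,145,90,5,"c_chest"); crop(d,380,150,115,110,5,"c_hook")
d=vision.get_image("side")
crop(d,270,190,110,145,4,"s_chest"); crop(d,230,150,180,100,4,"s_hook")
E
```

```text
(no output)
```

View pics/c_chest.png

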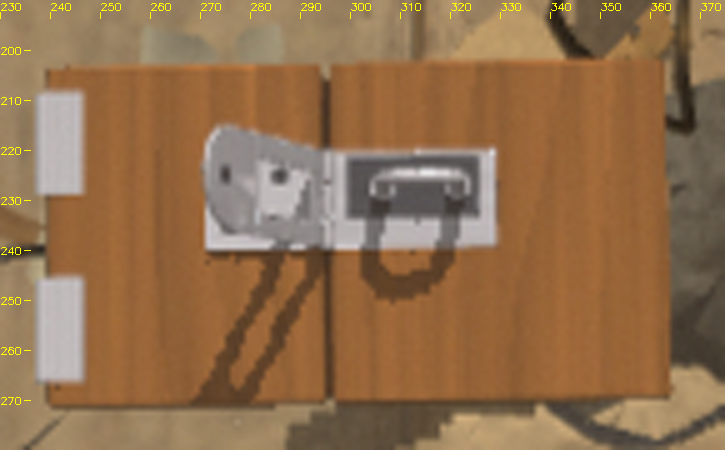

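View pics/c_hook.png

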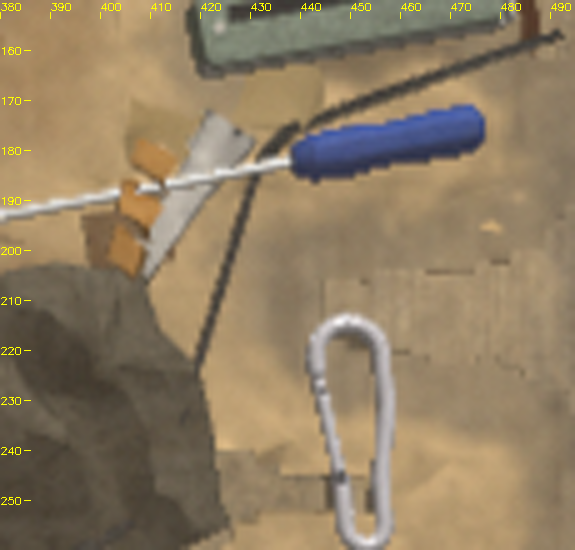

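View pics/s_chest.png

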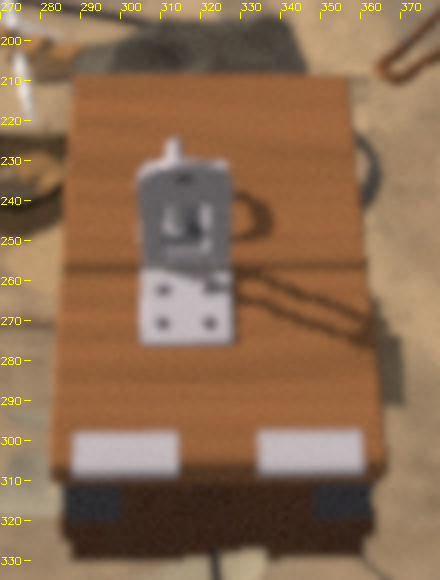

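View pics/s_hook.png

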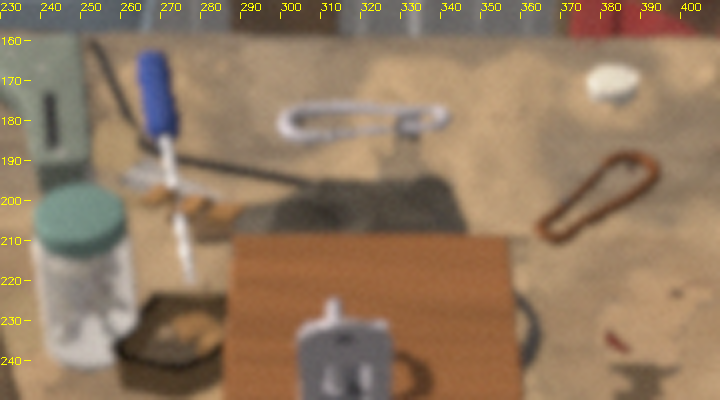

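```bash
python3 - <<'E'
from h import *
np.set_printoptions(precision=1,suppress=True)
d=vision.get_image("top");s=vision.get_image("side")
print("corners top"); 
P=[pix2w(d,*p,90) for p in [(239.5,204),(363,202.5),(364,269.5),(240,271)]]
for p in P: print(p)
c=sum(P)/4; print("chest",c)
print("side corners",[pix2w(s,*p,90) for p in [(288,208),(357,209),(364.5,308.5),(283,308)]])
for n,p in dict(plateTL=(296,220),plateTR=(328,220),plateBR=(328,239),plateBL=(296,240)).items(): print(n,pix2w(d,*p,92))
print("legs top",pix2w(d,304,228,105),pix2w(d,320,228,105), "arch",pix2w(d,304,226,130),pix2w(d,320,226,130))
print("hook tail/bow",pix2w(d,452,260,5),pix2w(d,448,212,5), "side: bow",pix2w(s,298,121+0,5))
print("side hook ends",pix2w(s,297.5,181,5),pix2w(s,342,177.5,5))
print("driver/jar",pix2w(d,362,163,109),[pix2w(d,*p,10) for p in[(380,193),(476,178)]])
# leaf end ray: side leaf top edge mid (315,230) ; top leaf end (271,224)
def tri(a,b):
    A=[];B=[]
    for dd,(u,v) in((d,a),(s,b)):
        o=dd["world_from_camera"][:3,3];r=pix2w(dd,u,v,0)-o;r/=np.linalg.norm(r);M=np.eye(3)-np.outer(r,r);A.append(M);B.append(M@o)
    return np.linalg.solve(sum(A),sum(B))
print("leaf end hyp",tri((271,224),(316,230)))
E
```

```text
corners top
[603.4 203.4  90. ]
[613.8 -95.4  90. ]
[ 452.  -100.1   90. ]
[441.6 196.   90. ]
chest [527.7  51.   90. ]
side corners [array([615.1, -93.2,  90. ]), array([449.4, -93.6,  90. ]), array([443.6, 210. ,  90. ]), array([600.7, 212.8,  90. ])]
plateTL [567.2  65.4  92. ]
plateTR [568.9 -11.6  92. ]
plateBR [523.  -12.6  92. ]
plateBL [518.8  64.1  92. ]
legs top [546.7  45.3 105. ] [547.6   7.2 105. ] arch [548.4  44.6 130. ] [549.3   7.3 130. ]
hook tail/bow [ 484.8 -331.9    5. ] [ 608.5 -322.     5. ] side: bow [ 630.5 -671.1    5. ]
side hook ends [ 609.9 -322.3    5. ] [ 481.7 -342.8    5. ]
driver/jar [706.5 -90.1 109. ] [array([ 653.3, -145.6,   10. ]), array([ 698.2, -393.3,   10. ])]
leaf end hyp [540.7 114.5 205.5]
```

>>> servo_tool --pt "390 330 5" --pt "390 330 5" --pt "390 330 5" --pt "390 330 5" --pt "390 330 5" --pt "390 330 5" --pt "390 330 5" --pt "390 330 5" --pt "390 330 5" --pt "390 330 5" --pt "390 330 5" --pt "390 330 5" --turn '[-0.05,-0.1,-0.15,-0.19,-0.19,-0.19,-0.19,-0.19,-0.19,-0.19,-0.19,-0.19]' --gripper '[0,0,0,0,0,0,0,0,0,0,0,0]'

```text
time: 1.5
position: [539.1, -300.7, 254.5]
orientation: [-3.14, -0.068, -0.001]
contact_force: [-0.1, 0.4, 0.2]
finger_gap: 0.006
```

>>> servo_tool --pt "4 462 0" --pt "4 462 0" --pt "4 462 0" --pt "4 462 0" --pt "4 462 0" --pt "4 462 0" --pt "4 462 0" --pt "4 462 0" --pt "4 462 0" --pt "4 462 -20" --pt "4 462 -58" --pt "4 462 -58" --turn '[0,0,0,0,0,0,0,0,0,0,0,0]' --gripper '[0,0,0,0,0,0,0,0,0,0,0,0]'

```text
time: 2.7
position: [538.6, 155.6, 192.7]
orientation: [3.137, 0.058, -0.012]
contact_force: [-0.4, -1.0, -1.1]
finger_gap: 0.003
```

```bash
python3 - <<'E'
from h import *
s=vision.get_image("side");crop(s,250,100,150,150,4,"s1")
o=env.get_obs();print(o["position"],o["contact_force"])
E
```

```text
[540.124062   155.84368171 195.10656602] [ 1.1443327  -0.93107444  0.54721107]
```

View pics/s1.png

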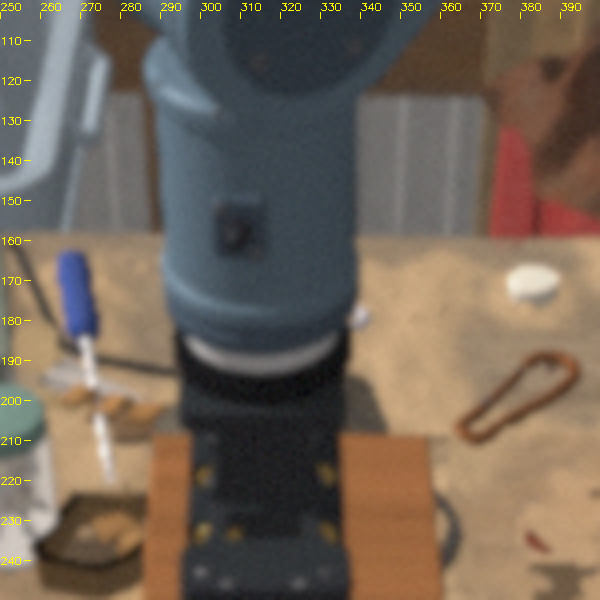

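>>> servo_tool --pt "1 -30 0" --pt "2 -60 0" --pt "3 -90 0" --pt "4 -115 0" --pt "5 -135 0" --pt "5 -150 -11" --pt "5 -158 -20" --pt "5 -165 -30" --pt "6 -175 -47" --pt "6 -180 -60" --pt "6 -182 -70" --pt "6 -183 -79" --turn '[0,0,0,0,0,0,0,0,0,0,0,0]' --gripper '[0,0,0,0,0,0,0,0,0,0,0,0]'

```text
time: 3.95
position: [549.2, -25.2, 118.5]
orientation: [3.14, 0.059, 0.005]
contact_force: [1.0, -4.1, 9.6]
finger_gap: 0.003
```

```bash
python3 - <<'E'
from h import *
s=vision.get_image("side");crop(s,250,130,140,145,4,"s2")
s=vision.get_image("top");crop(s,240,160,140,110,5,"t2")
o=env.get_obs();print(o["position"],o["contact_force"])
E
```

```text
[547.32770362 -23.97573556 116.93937905] [-0.24223761 -0.54078396 -0.18356464]
```

View pics/s2.png

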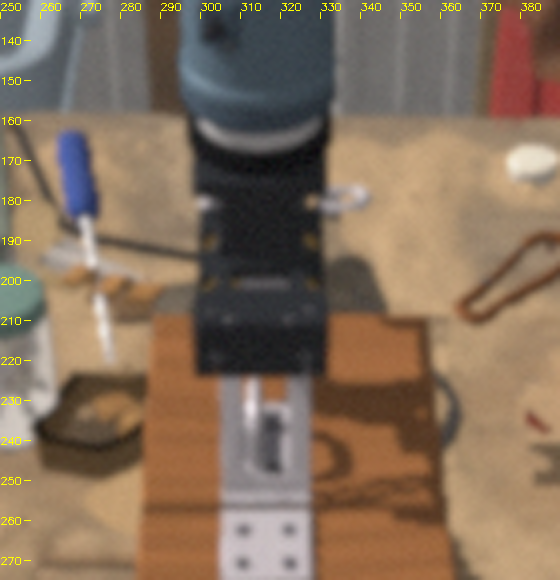

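View pics/t2.png

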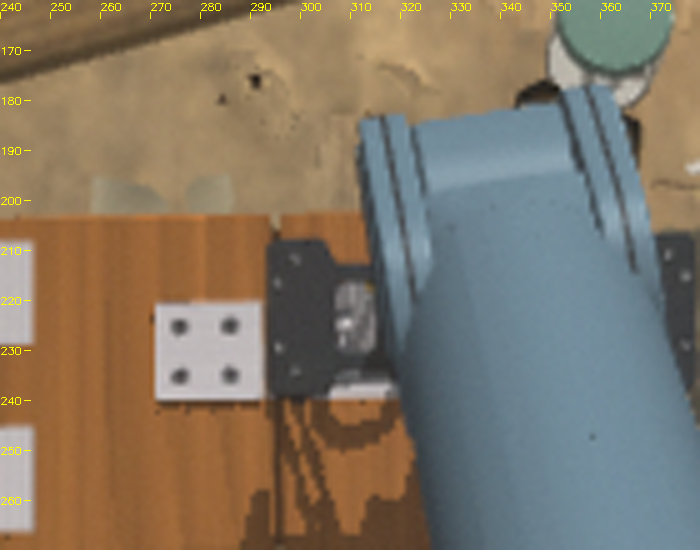

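>>> servo_tool --pt "0 0 -4" --pt "0 0 -7" --pt "0 0 -9" --pt "0 0 -10" --pt "0 0 -11" --pt "0 0 -11" --turn '[0,0,0,0,0,0]' --gripper '[0,0,0,0,0,0]'

```text
time: 4.65
position: [547.8, -27.6, 107.6]
orientation: [3.137, 0.057, 0.001]
contact_force: [-1.9, -10.8, 11.2]
finger_gap: 0.006
```

>>> servo_tool --pt "0 -3 0" --pt "0 -3 0" --pt "0 -3 -1" --pt "0 -3 -2" --pt "0 -3 -2" --turn '[0,0,0,0,0]' --gripper '[0,0,0,0,0]'

```text
time: 5.15
position: [548.0, -30.0, 105.5]
orientation: [3.138, 0.057, 0.001]
contact_force: [-1.6, -10.7, 11.0]
finger_gap: 0.006
```

>>> servo_tool --pt "0 0 -1" --pt "0 0 -2" --pt "0 0 -2" --pt "0 0 20" --pt "0 0 60" --pt "0 -40 100" --pt "0 -90 130" --pt "0 -140 150" --pt "0 -190 150" --pt "0 -240 150" --pt "0 -290 150" --turn '[0,0,0,0,0,0,0,0,0,0,0]' --gripper '[0,0,0,0,0,20,40,60,60,60,60]'

```text
time: 6.25
position: [547.6, -300.8, 254.7]
orientation: [-3.14, -0.063, -0.001]
contact_force: [1.5, 0.2, -0.0]
finger_gap: 0.524
```

```bash
python3 - <<'E'
from h import *
s=vision.get_image("side");crop(s,280,200,90,90,6,"s3");np.save("side3.npy",s["image"])
t=vision.get_image("top");crop(t,260,200,85,60,8,"t3");np.save("top3.npy",t["image"])
crop(t,420,190,80,90,6,"t3h")
o=env.get_obs();print(o["position"],o["contact_force"])
E
```

```text
[ 545.03325476 -308.11340409  253.8438757 ] [-0.33387031 -0.93508863 -0.42670485]
```

View pics/s3.png

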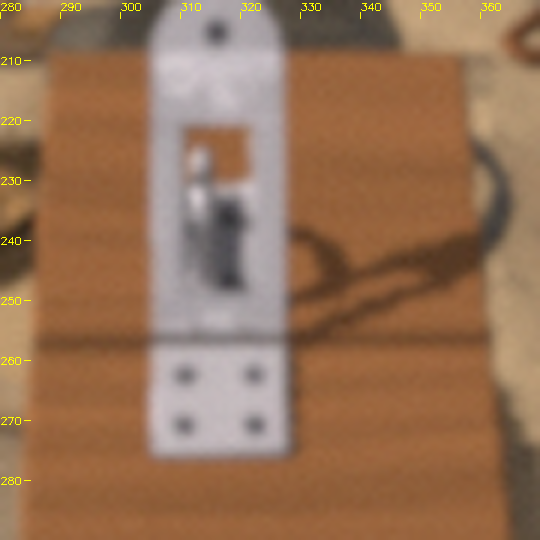

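View pics/t3.png

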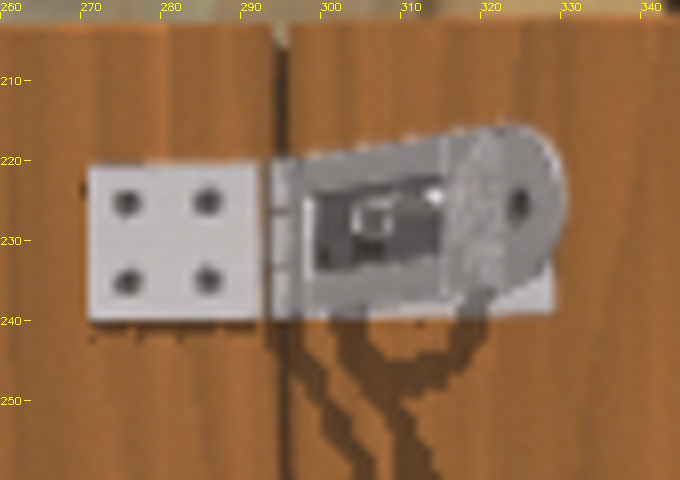

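View pics/t3h.png

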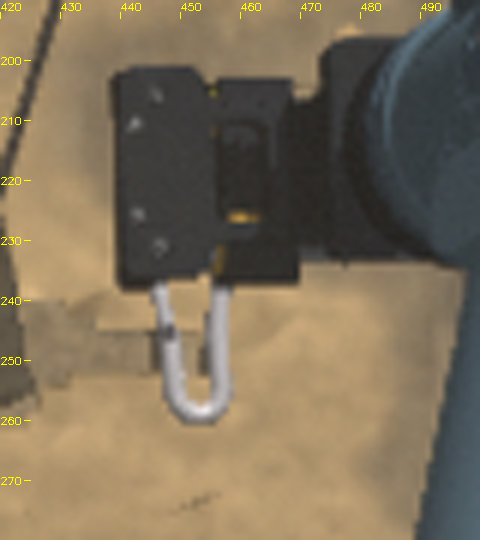

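```bash
python3 - <<'E'
from h import *
d=vision.get_image("side");crop(d,270,140,120,130,4,"s3b")
E
```

```text
(no output)
```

View pics/s3b.png

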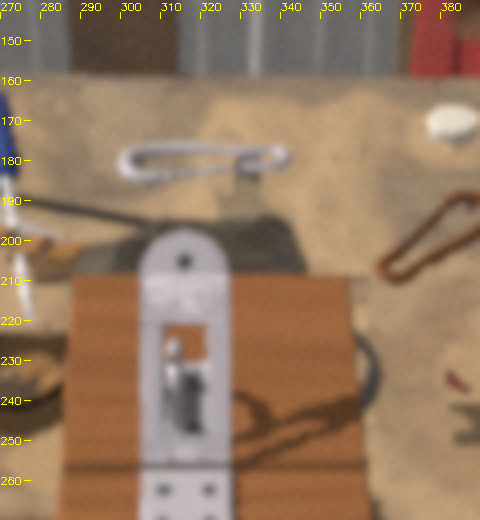

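```bash
cat >> h.py <<'E'
def tri(d,s,a,b):
    A=[];B=[]
    for dd,(u,v) in((d,a),(s,b)):
        o=dd["world_from_camera"][:3,3];r=pix2w(dd,u,v,0)-o;r/=np.linalg.norm(r);M=np.eye(3)-np.outer(r,r);A.append(M);B.append(M@o)
    return np.linalg.solve(sum(A),sum(B))
E
python3 - <<'E'
from h import *
d=vision.get_image("top");s=vision.get_image("side")
p=tri(d,s,(330,225),(315,198));print(p, np.degrees(np.arctan2(p[2]-94.5,68.3-p[1])),np.hypot(p[2]-94.5,68.3-p[1]))
for a in (20,30,40,50):
    q=np.array([544.5+.035*122*np.cos(np.radians(a)),68.3-122*np.cos(np.radians(a)),94.5+122*np.sin(np.radians(a))])
    print(a,w2pix(d,q),w2pix(s,q))
o=env.get_obs();print(o["position"])
E
```

```text
[545.96862892 -14.96611156 182.0187313 ] 46.42639603891606 120.80055323333876
20 [343.13283656 226.5234842 ] [314.7444864  205.57470281]
30 [339.5896017  225.55013722] [314.63886059 201.30562282]
40 [334.47230677 224.66496888] [314.53525635 198.45556205]
50 [327.89733377 223.90430236] [314.43680816 197.19459874]
[ 547.61076924 -298.24469455  253.83287819]
```

>>> servo_tool --pt "0 0 0" --pt "0 40 0" --pt "0 80 0" --pt "0 120 0" --pt "0 160 0" --pt "0 200 0" --pt "0 240 0" --pt "0 280 0" --pt "0 311 0" --pt "0 311 0" --pt "0 311 0" --pt "0 311 -20" --turn '[-0.14,-0.28,-0.42,-0.56,-0.7,-0.84,-0.98,-1.12,-1.26,-1.4,-1.54,-1.57]' --gripper '[0,0,0,0,0,0,0,0,0,0,0,0]'

```text
time: 7.7
position: [546.8, 13.8, 236.9]
orientation: [2.349, -2.086, -0.013]
contact_force: [-0.1, 0.7, -2.7]
finger_gap: 0.003
```

```bash
python3 - <<'E'
from h import *
o=env.get_obs();print(o["position"],o["orientation"],o["joint_pos"],o["contact_force"])
d=vision.get_image("side");crop(d,250,130,140,130,4,"s4")
E
```

```text
[546.80608375  13.84405131 236.93293437] [ 2.34863112 -2.08551385 -0.01335351] [-0.70963142  0.48266912  0.80930487  1.85545083 -0.41983464  0.98903762
 -2.74095205] [-0.09028577  0.72305562 -2.69972713]
```

View pics/s4.png

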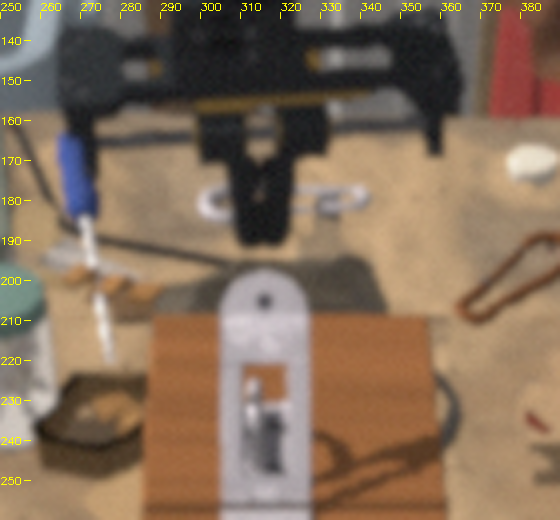

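>>> servo_tool --pt "0 0 -25" --pt "0 0 -48" --pt "0 -5 -62" --pt "0 -11 -72" --pt "0 -16 -79" --pt "0 -19 -85" --pt "0 -22 -91" --pt "0 -25 -98" --pt "0 -27 -104" --pt "0 -28 -110" --pt "0 -29 -116" --turn '[0.1,0.1,0.1,0.1,0.1,0.1,0.1,0.1,0.1,0.1,0.1]' --gripper '[0,0,0,0,0,0,0,0,0,0,0]'

```text
time: 8.85
position: [546.5, -18.5, 119.2]
orientation: [2.446, -1.963, -0.014]
contact_force: [-0.1, 0.9, 0.9]
finger_gap: 0.007
```

```bash
python3 - <<'E'
from h import *
o=env.get_obs();print(o["position"],o["orientation"],o["joint_pos"],o["contact_force"])
d=vision.get_image("side");crop(d,250,130,140,130,4,"s5")
E
```

```text
[546.52801295 -18.51076054 119.23007612] [ 2.44591934 -1.96273197 -0.01371125] [-0.52756198  0.64043454  0.64819173  1.92727336 -0.54770381  0.76778524
 -2.48756388] [-0.12795109  0.87382907  0.91286375]
```

View pics/s5.png

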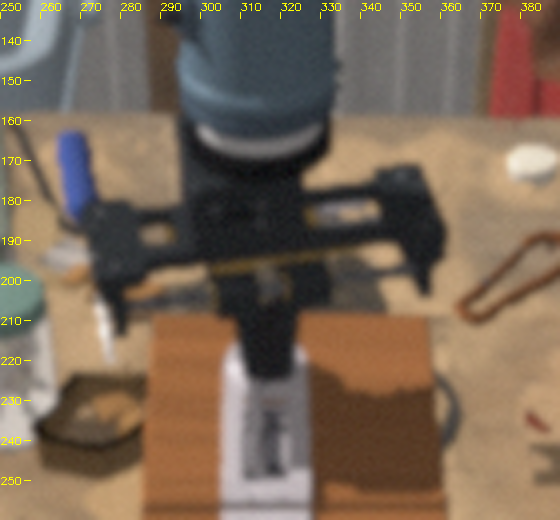

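>>> servo_tool --pt "0 0 -4" --pt "0 0 -7" --pt "0 0 -9" --pt "0 0 -11" --pt "0 0 -12" --turn '[0,0,0,0,0]' --gripper '[0,0,0,0,0]'

```text
time: 9.4
position: [546.4, -18.4, 107.6]
orientation: [2.446, -1.963, -0.014]
contact_force: [-0.5, 0.3, 1.9]
finger_gap: 0.004
```

>>> servo_tool --pt "0 0 -1" --pt "0 0 -2" --pt "0 0 -2.5" --pt "0 0 -2.5" --turn '[0,0,0,0]' --gripper '[0,0,0,0]'

```text
time: 9.8
position: [546.6, -18.5, 107.1]
orientation: [2.447, -1.964, -0.015]
contact_force: [-6.7, 1.8, 21.5]
finger_gap: 0.009
```

>>> servo_tool --pt "0 0 20" --pt "0 0 60" --pt "0 0 100" --pt "0 -20 130" --pt "0 -60 150" --pt "0 -100 150" --pt "0 -140 150" --pt "0 -140 150" --pt "0 -140 150" --pt "0 -140 150" --pt "0 -140 150" --turn '[0.0,0.14,0.28,0.42,0.56,0.7,0.84,0.98,1.12,1.26,1.4]' --gripper '[0,0,0,0,60,60,60,60,60,60,60]'

```text
time: 10.9
position: [546.3, -158.6, 255.2]
orientation: [3.131, 0.083, -0.005]
contact_force: [0.7, -0.5, 0.3]
finger_gap: 0.618
```

```bash
python3 - <<'E'
from h import *
o=env.get_obs();print(o["position"],o["orientation"],o["joint_pos"],o["contact_force"])
s=vision.get_image("side");crop(s,280,190,90,95,6,"s6")
t=vision.get_image("top");crop(t,260,200,95,60,8,"t6")
np.save("s6.npy",s["image"]);np.save("t6.npy",t["image"])
im=cv2.imread("pics/top0.png"); t["image"]=im; crop(t,430,205,40,62,9,"t0h")
s["image"]=cv2.imread("pics/side0.png"); crop(s,290,165,60,25,12,"s0h")
E
```

```text
[ 546.32361703 -158.60586924  255.17252721] [ 3.13059386  0.082692   -0.00491392] [-0.15272047  0.41711448  0.46035929  1.77452601 -0.20329702  0.99875369
 -1.1338897 ] [ 0.66685964 -0.48530668  0.26852335]
```

View pics/s6.png

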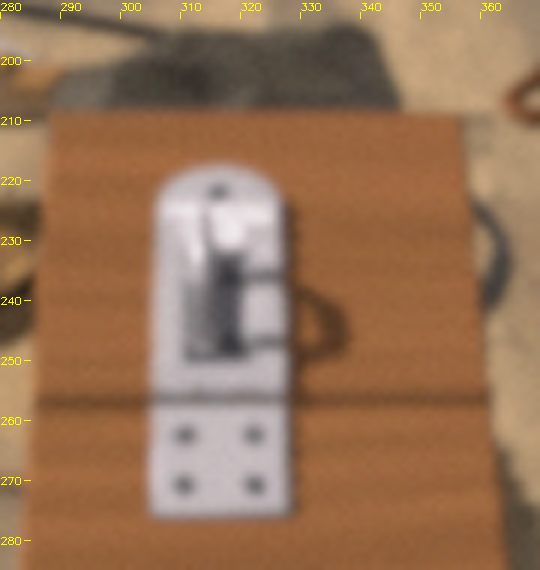

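View pics/t6.png

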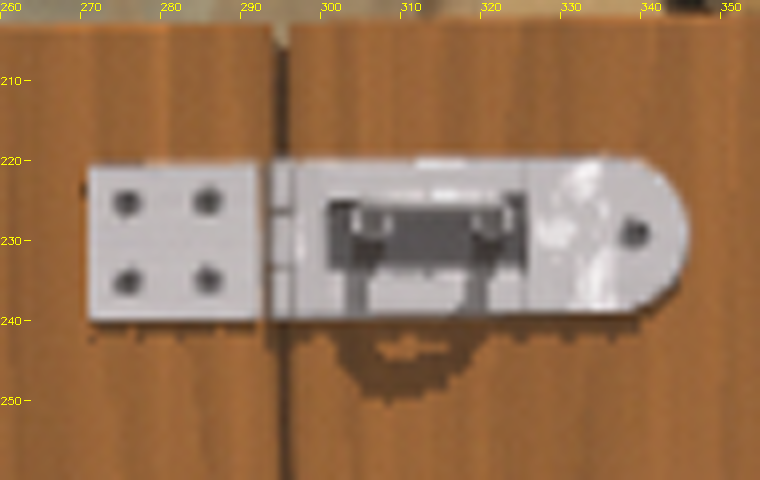

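View pics/t0h.png

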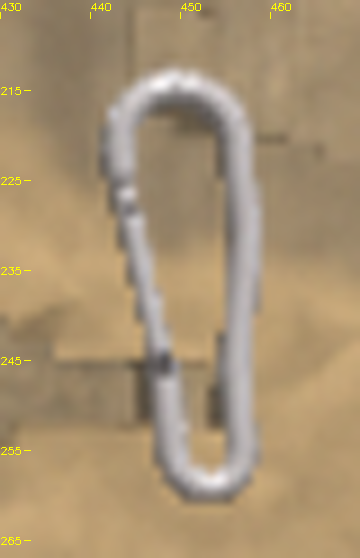

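View pics/s0h.png

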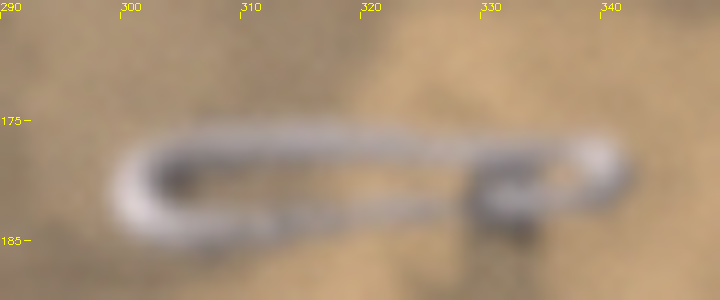

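```bash
cat > ov.py <<'E'
from h import *
def R(a): return np.array([[np.cos(a),-np.sin(a),0],[np.sin(a),np.cos(a),0],[0,0,1]])
def staple_pts(so,yaw,dx,dy):
    # axis pts of U
    L=[[dx,-18+dy,z] for z in (6,15,25)]
    L+=[[dx,-18*np.cos(t)+dy,25+14*np.sin(t)] for t in np.linspace(0.2,np.pi-.2,9)]
    L+=[[dx,18+dy,z] for z in (25,15,6)]
    return np.array([so+R(yaw)@np.array(p) for p in L])
def draw(d,u0,v0,w,h,s,polys,name):
    im=cv2.resize(d["image"][v0:v0+h,u0:u0+w],None,fx=s,fy=s,interpolation=cv2.INTER_CUBIC)
    cl=[(0,0,255),(0,255,0),(255,0,0),(0,255,255)]
    for i,P in enumerate(polys):
        q=np.array([ (w2pix(d,p)-[u0,v0]+0.5)*s for p in P]).astype(int)
        cv2.polylines(im,[q],False,cl[i%4],1)
    cv2.imwrite(f"pics/{name}.png",im)
E
python3 - <<'E'
from ov import *
t=vision.get_image("top");s=vision.get_image("side");t["image"]=np.load("t6.npy");s["image"]=np.load("s6.npy")
so=np.array([544.5,26.3,90.]);yaw=.035
leaf=[so+R(yaw)@np.array(p) for p in [(-23.5,42,6),(-23.5,-58,6),(0,-80,6),(23.5,-58,6),(23.5,42,6)]]
slot=[so+R(yaw)@np.array(p) for p in [(-12,29,6),(-12,-31,6),(12,-31,6),(12,29,6),(-12,29,6)]]
P=[leaf,staple_pts(so,yaw,0,0),slot,staple_pts(so,yaw,4,0)]
draw(t,285,210,70,40,11,P,"o_t"); draw(s,290,205,60,60,10,P,"o_s")
E
```

```text
(no output)
```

View pics/o_t.png

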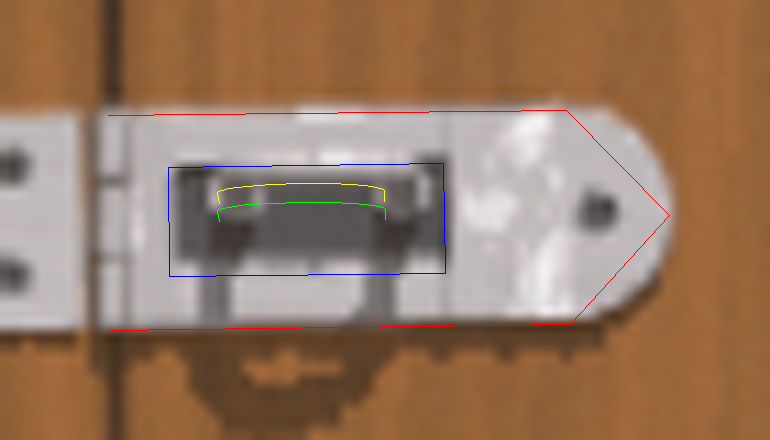

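View pics/o_s.png

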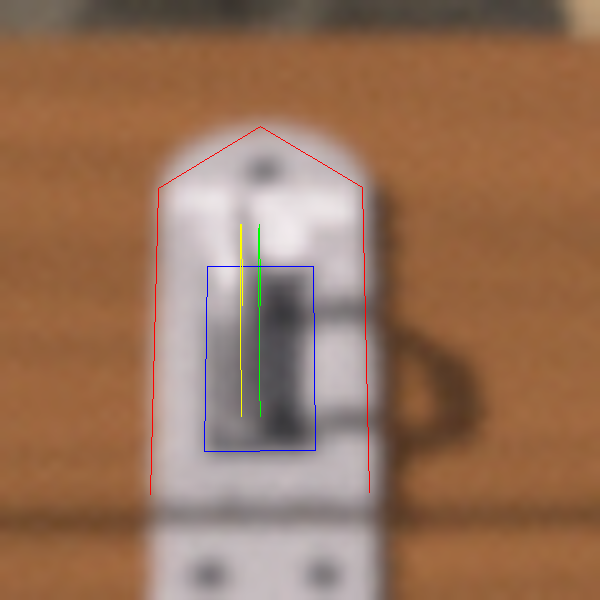

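```bash
python3 - <<'E'
from ov import *
t=vision.get_image("top");s=vision.get_image("side");t["image"]=np.load("t6.npy");s["image"]=np.load("s6.npy")
so=np.array([545.,26.3,90.]);yaw=.035
ims=[]
for (dx,dy) in [(7,0),(7,-3),(5,-3)]:
    # silhouettes: arch ring offset in y-z plane (inner r10/outer 18+4) & x +-4
    def U(r0,x,zs=(6,25)):
        L=[[x,-r0,z] for z in zs]+[[x,-r0*np.cos(a),25+(r0-4)*np.sin(a)] for a in np.linspace(.1,np.pi-.1,11)]+[[x,r0,z] for z in zs[::-1]]
        return [so+R(yaw)@(np.array(p)+[dx,dy,0]) for p in L]
    P=[U(22,0),U(14,0),U(18,4),U(18,-4)]
    draw(t,290,212,50,30,12,P,"a"); draw(s,300,215,35,45,8,P,"b")
    a=cv2.imread("pics/a.png");b=cv2.imread("pics/b.png"); b=cv2.copyMakeBorder(b,0,max(0,0),0,0,0); 
    ims.append((a,b))
draw(t,290,212,50,30,12,[],"a"); draw(s,300,215,35,45,8,[],"b"); ims.insert(0,(cv2.imread("pics/a.png"),cv2.imread("pics/b.png")))
A=[cv2.resize(a,(400,240)) for a,b in ims]
B=np.hstack([cv2.resize(b,(200,257)) for a,b in ims])
cv2.imwrite("pics/cmp.png",np.vstack([np.hstack(A[:2]),np.hstack(A[2:])]));cv2.imwrite("pics/cmpb.png",B)
E
```

```text
(no output)
```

View pics/cmp.png

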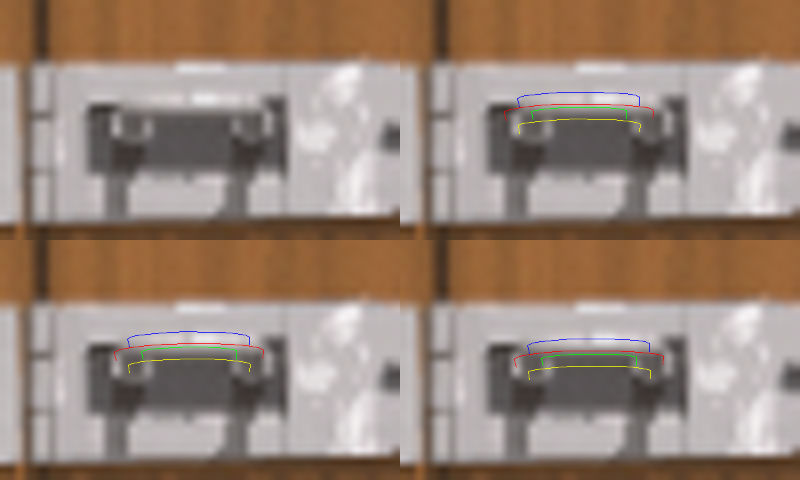

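View pics/cmpb.png

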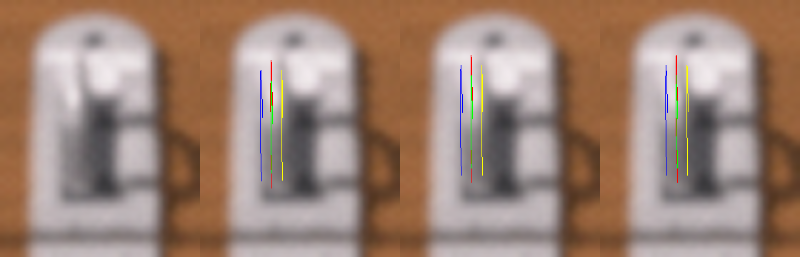

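```bash
python3 - <<'E'
from ov import *
t=vision.get_image("top");s=vision.get_image("side");t["image"]=cv2.imread("pics/top0.png");s["image"]=cv2.imread("pics/side0.png")
g=np.array([509.5,-330.5,5]);
def H(g,yaw):
    f=lambda L:[g+R(yaw)@(np.array(p+(0,))+[39,0,0]) for p in L]
    a=np.linspace(-np.pi/2,np.pi/2,9)
    bow=[(38+22*np.cos(x),22*np.sin(x)) for x in a]; tail=[(-50-15*np.cos(x),15*np.sin(x)) for x in a]
    return [f(bow),f(tail),f([(-28,15),(-50,15)]+[]),f([(-50,-15),(-28,-15)]),f([(-39,-15),(-39,15)])]
P=H(g,.08)
draw(t,430,205,40,62,9,P,"ho_t"); draw(s,290,165,60,25,12,P,"ho_s")
E
```

```text
(no output)
```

View pics/ho_t.png

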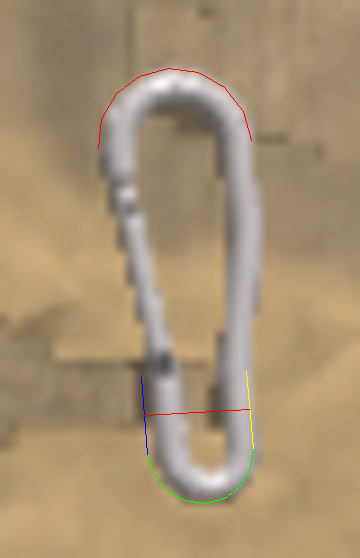

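View pics/ho_s.png

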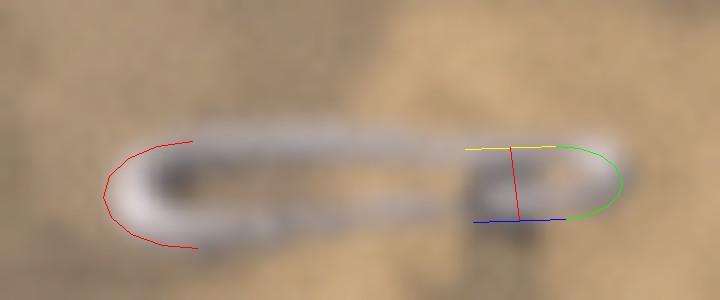

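>>> servo_tool --pt "-10 -45 0" --pt "-20 -90 0" --pt "-30 -130 -20" --pt "-37 -165 -50" --pt "-37 -174 -90" --pt "-37 -174 -130" --pt "-37 -174 -170" --pt "-37 -174 -195" --pt "-37 -174 -195" --turn '[0.035,0.035,0.035,0.035,0.035,0.035,0.035,0.035,0.035]' --gripper '[56,56,56,56,56,56,56,56,56]'

```text
time: 12.2
position: [507.1, -330.9, 56.7]
orientation: [3.132, 0.128, -0.014]
contact_force: [-0.5, 1.2, -1.5]
finger_gap: 0.638
```

```bash
python3 - <<'E'
from h import *
o=env.get_obs();print(o["position"],o["orientation"],o["joint_pos"],o["contact_force"],o["finger_gap"])
s=vision.get_image("side");crop(s,270,130,100,70,7,"s7")
t=vision.get_image("top");crop(t,420,190,80,80,7,"t7")
E
```

```text
[ 507.13830567 -330.89316473   56.67224144] [ 3.13229715  0.12808266 -0.01396344] [ 0.24002876  0.75412667  0.36192007  1.78154643 -0.37897111  0.67914431
 -0.67830159] [-0.46930931  1.21401806 -1.49992795] 0.6381689229426396
```

View pics/s7.png

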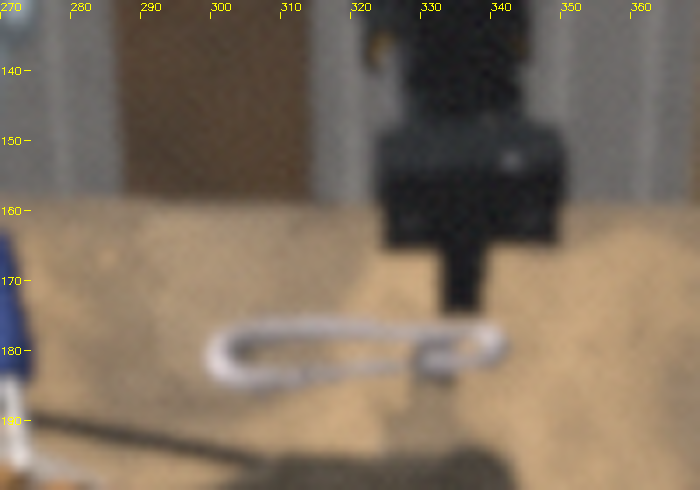

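View pics/t7.png

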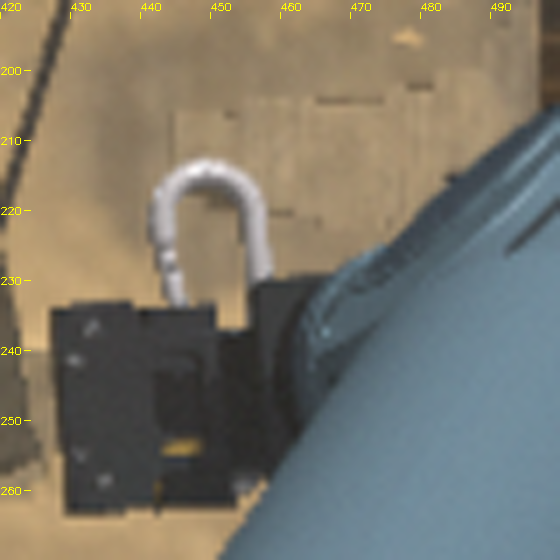

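>>> servo_tool --pt "1 -1 -20" --pt "1 -1 -35" --pt "1 -1 -35" --pt "1 -1 -35" --turn '[0,0,0,0]' --gripper '[56,56,56,56]'

```text
time: 12.7
position: [510.8, -333.7, 25.9]
orientation: [3.129, 0.129, -0.004]
contact_force: [-0.3, 0.2, -0.4]
finger_gap: 0.635
```

>>> servo_tool --pt "-1 1 -8" --pt "-1 1 -13" --pt "-1 1 -13" --pt "-1 1 -13" --pt "-1 1 -13" --pt "-1 1 -13" --pt "-1 1 -13" --pt "-1 1 -13" --turn '[0,0,0,0,0,0,0,0]' --gripper '[56,56,56,20,20,20,20,20]'

```text
time: 13.5
position: [509.4, -332.3, 12.1]
orientation: [3.129, 0.129, -0.005]
contact_force: [-0.0, 1.4, 0.0]
finger_gap: 0.325
```

>>> servo_tool --pt "0 0 20" --pt "0 0 50" --pt "0 0 90" --pt "0 0 120" --pt "-3 30 120" --pt "-5 70 120" --pt "-10 110 120" --pt "-10 150 120" --pt "-10 150 120" --pt "-10 150 120" --turn '[0,0,0,0,-0.047,-0.047,-0.047,-0.047,-0.047,-0.047]' --gripper '[20,20,20,20,20,20,20,20,20,20]'

```text
time: 14.5
position: [499.6, -181.6, 132.2]
orientation: [3.131, 0.059, -0.005]
contact_force: [-0.2, -0.8, -0.6]
finger_gap: 0.327
```

```bash
python3 - <<'E'
from h import *
o=env.get_obs();print(o["position"],o["orientation"],o["joint_pos"],o["contact_force"],o["finger_gap"])
s=vision.get_image("side");crop(s,250,90,140,130,5,"s8")
t=vision.get_image("top");crop(t,350,160,110,90,7,"t8")
E
```

```text
[ 499.55969555 -181.62871256  132.15657308] [ 3.13114699  0.05900814 -0.00512488] [-0.08181142  0.53767707  0.44032802  1.96124562 -0.3241902   0.71200485
 -0.98125538] [-0.21743662 -0.79223898 -0.60676956] 0.32673461116826574
```

View pics/s8.png

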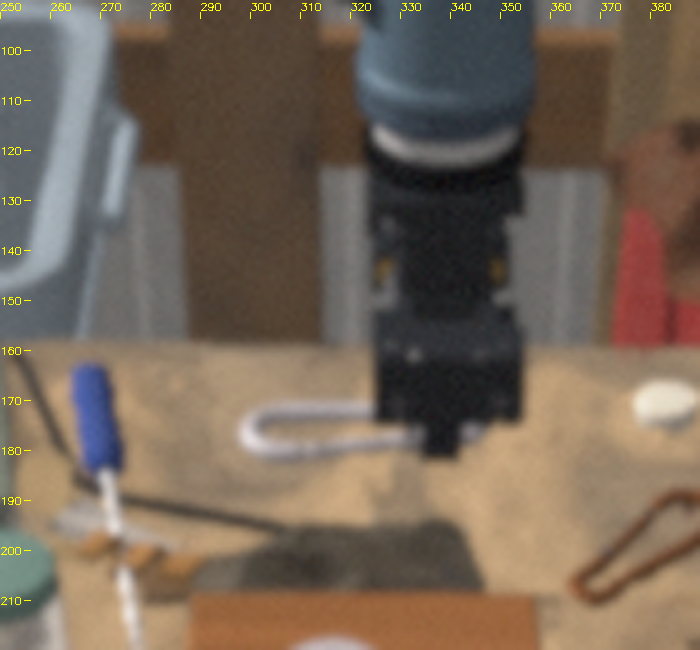

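View pics/t8.png

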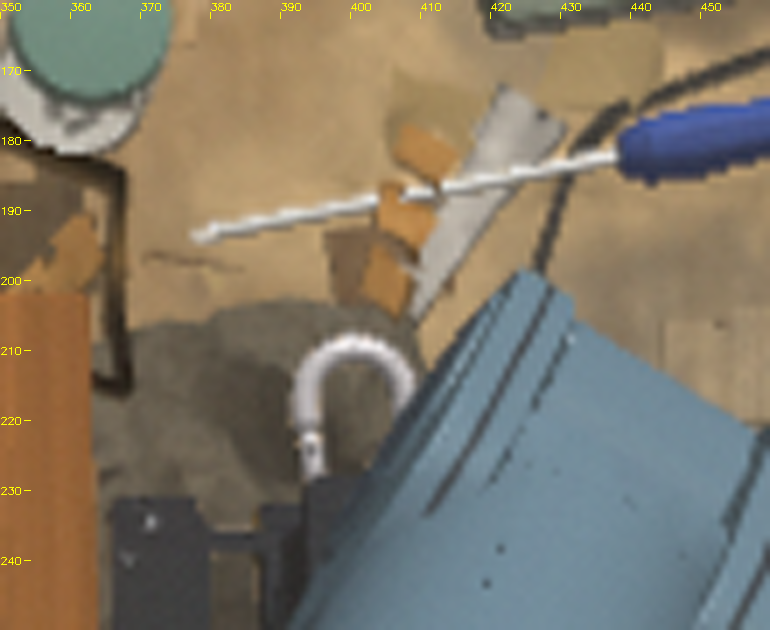

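```bash
python3 - <<'E'
from h import *
t=vision.get_image("top");s=vision.get_image("side")
z=125
print(pix2w(t,400.0,207.5,z),pix2w(t,391.3,216,z),pix2w(t,409,214,z))
print(pix2w(s,297,176.5,z),pix2w(s,310,169.8,z),pix2w(s,310,181.5,z))
print("expected bow",w2pix(t,(598.5,-177.6,z)),w2pix(s,(598.5,-177.6,z)))
print(env.get_obs()["position"],env.get_obs()["orientation"])
E
```

```text
[ 597.89281982 -179.50242615  125.        ] [ 577.28890978 -159.26516831  125.        ] [ 582.95759032 -200.69374724  125.        ]
[ 597.38334318 -174.27926333  125.        ] [ 566.47854826 -204.14798732  125.        ] [ 564.24804364 -154.0566093   125.        ]
expected bow [399.19100582 207.22625858] [296.63728676 175.71666868]
[ 499.23859372 -184.17408949  132.2536343 ] [ 3.13031255  0.0516601  -0.00484191]
```

>>> servo_tool --pt "0 40 0" --pt "0 80 0" --pt "0 110 -5" --pt "0 130 -12" --pt "0 140 -16" --pt "0 140 -16" --pt "0 140 -16" --pt "0 140 -16" --turn '[0,0,0,0,0,0,0,0]' --gripper '[20,20,20,20,20,20,20,20]'

```text
time: 15.5
position: [499.7, -44.4, 116.5]
orientation: [3.13, 0.051, -0.004]
contact_force: [0.1, -1.0, -1.7]
finger_gap: 0.331
```

```bash
python3 - <<'E'
from h import *
for i in range(3):
    o=env.get_obs();print(o["position"],o["orientation"],o["contact_force"],o["finger_gap"])
    if i==0: s=vision.get_image("side");crop(s,270,170,90,90,6,"s9")
    if i==1: t=vision.get_image("top");crop(t,290,190,70,60,9,"t9")
E
```

```text
[499.65553941 -44.4098801  116.50891308] [ 3.1303451   0.05131826 -0.00404464] [ 0.12155372 -0.96700512 -1.71193981] 0.33134026807295075
[499.6275647  -44.19755907 116.48400751] [ 3.13052791  0.05145345 -0.00409458] [-0.01198176 -0.24172106 -1.89914773] 0.323599271254405
[499.60415298 -43.91615474 116.4648103 ] [ 3.13068727  0.05200442 -0.00414827] [-0.86215811  0.35371679 -1.95764232] 0.3295777291301171
```

View pics/s9.png

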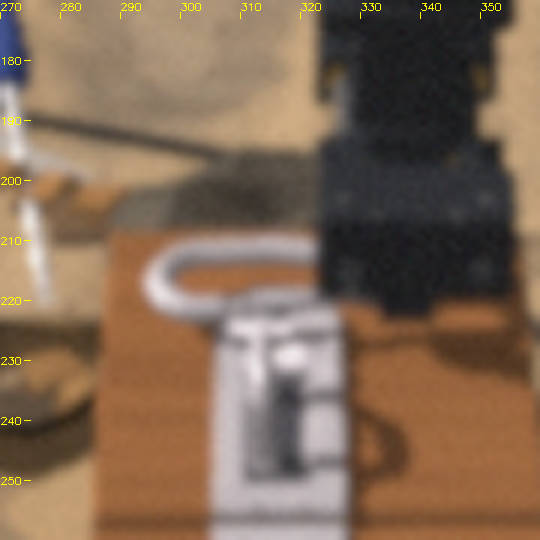

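View pics/t9.png

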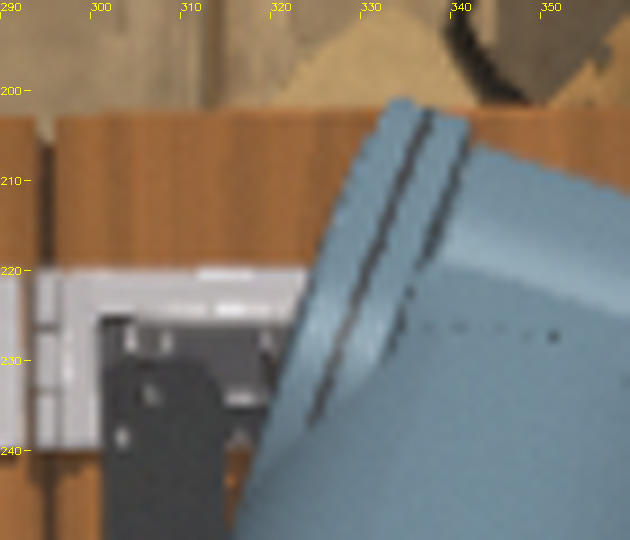

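```bash
python3 - <<'E'
from h import *
s=vision.get_image("side"); crop(s,285,200,50,55,14,"s10")
for u in (310,311,312,313):
  print(u,[np.round(pix2w(s,u,v,z)[:2],1) for v,z in((230,120),(240,105))])
print("bow",pix2w(s,293.3,215.5,109))
print(w2pix(s,(551.5,5,109)),w2pix(s,(551.5,5,125)),w2pix(s,(598.6,-40.5,109)), w2pix(s,(547.5,5,115)),w2pix(s,(555.5,5,115)))
print(env.get_obs()["position"])
E
```

```text
310 [array([556.6,  18.8]), array([556.2,  34.7])]
311 [array([554.5,  18.7]), array([554. ,  34.7])]
312 [array([552.3,  18.7]), array([551.8,  34.6])]
313 [array([550.1,  18.6]), array([549.7,  34.6])]
bow [597.97350767 -42.76625349 109.        ]
[312.67839074 229.62579054] [312.57544455 224.17457226] [292.95774867 216.12916095] [314.44683196 227.6249651 ] [310.83351879 227.56494605]
[499.54465243 -43.60938353 116.4066548 ]
```

View pics/s10.png

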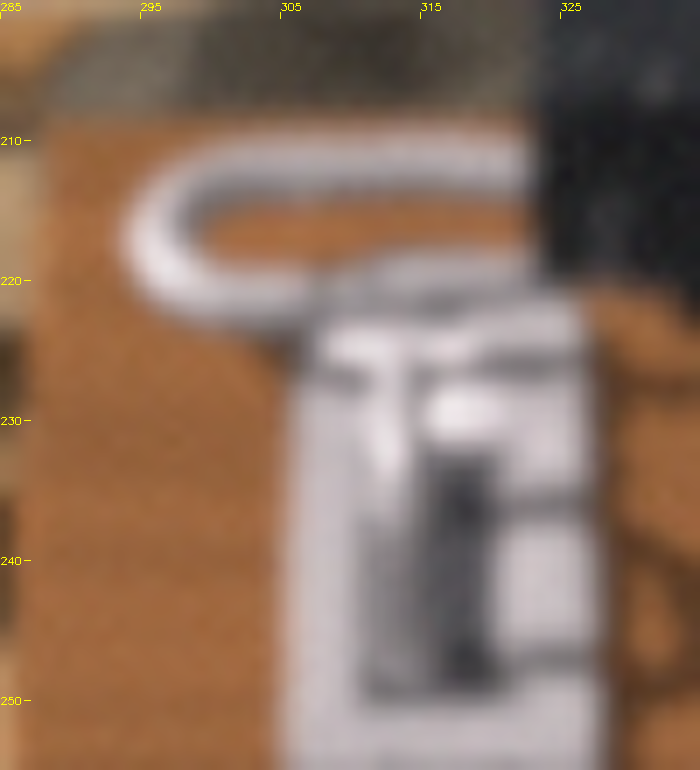

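>>> servo_tool --pt "-1.5 8 0" --pt "-1.5 14 0" --pt "-1.5 17 0" --pt "-1.5 17 0" --turn '[0,0,0,0]' --gripper '[20,20,20,20]'

```text
time: 16.05
position: [498.0, -24.5, 116.1]
orientation: [3.131, 0.058, -0.005]
contact_force: [0.4, -0.4, -1.9]
finger_gap: 0.331
```

>>> servo_tool --pt "0 2 0" --pt "0 3 0" --pt "0 3 0" --turn '[0,0,0]' --gripper '[20,20,20]'

```text
time: 16.35
position: [497.9, -22.4, 116.2]
orientation: [3.131, 0.056, -0.005]
contact_force: [0.7, -0.4, -1.3]
finger_gap: 0.327
```

>>> servo_tool --pt "0 2 0" --pt "0 3 0" --pt "0 3 0" --turn '[0,0,0]' --gripper '[20,20,20]'

```text
time: 16.65
position: [497.9, -19.7, 116.2]
orientation: [3.131, 0.055, -0.005]
contact_force: [0.3, -0.6, -2.0]
finger_gap: 0.329
```

Still no contact; continue in small steps.

>>> servo_tool --pt "0 1 0" --pt "0 2 0" --pt "0 2 0" --turn '[0,0,0]' --gripper '[20,20,20]'

```text
time: 16.95
position: [497.6, -18.0, 116.1]
orientation: [3.131, 0.054, -0.006]
contact_force: [-1.2, -3.0, -0.7]
finger_gap: 0.323
```

>>> servo_tool --pt "0 1 0" --pt "0 2 0" --pt "0 2 0" --turn '[0,0,0]' --gripper '[20,20,20]'

```text
time: 17.25
position: [497.7, -15.5, 116.1]
orientation: [3.131, 0.055, -0.006]
contact_force: [-1.4, -3.4, -0.6]
finger_gap: 0.332
```

```bash
python3 - <<'E'
from h import *
s=vision.get_image("side"); crop(s,285,200,50,55,14,"s11");o=env.get_obs();print(o["position"],o["contact_force"])
E
```

```text
[497.69691062 -15.52605783 116.0970973 ] [-2.41577005 -3.48435006 -2.6199684 ]
```

View pics/s11.png

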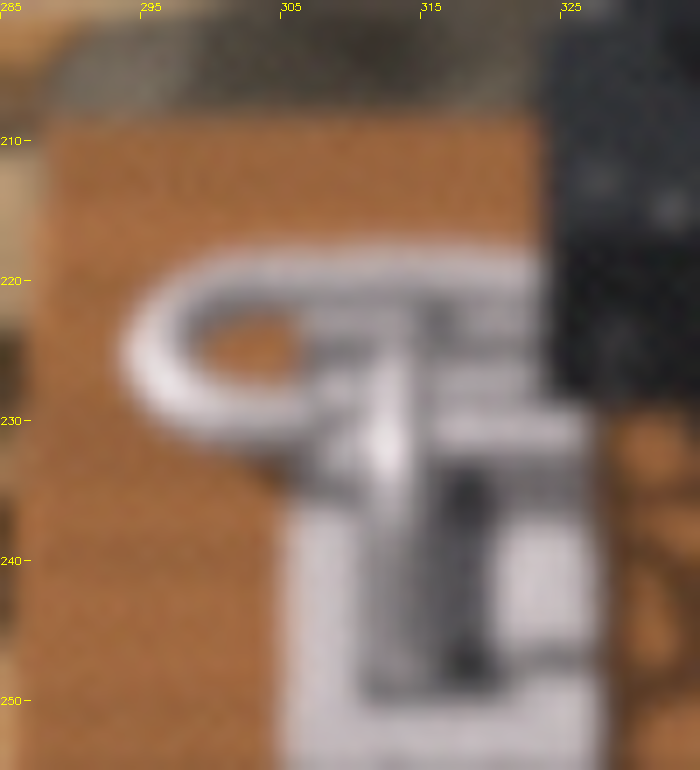

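>>> servo_tool --pt "0 1.5 0" --pt "0 3 0" --pt "0 4.5 0" --pt "0 6 0" --pt "0 6 0" --turn '[0,0,0,0,0]' --gripper '[20,20,20,20,20]'

```text
time: 17.8
position: [497.6, -9.3, 116.1]
orientation: [3.131, 0.056, -0.006]
contact_force: [-2.6, -4.6, -2.1]
finger_gap: 0.326
```

>>> servo_tool --pt "0 1.5 0" --pt "0 3 0" --pt "0 4.5 0" --pt "0 6 0" --pt "0 6 0" --turn '[0,0,0,0,0]' --gripper '[20,20,20,20,20]'

```text
time: 18.3
position: [497.9, -3.5, 116.2]
orientation: [3.131, 0.055, -0.005]
contact_force: [-2.4, -5.0, -1.3]
finger_gap: 0.326
```

>>> servo_tool --pt "0 1 0" --pt "0 2 0" --pt "0 2 0" --turn '[0,0,0]' --gripper '[20,20,20]'

```text
time: 18.6
position: [498.0, -1.7, 116.2]
orientation: [3.131, 0.055, -0.005]
contact_force: [-2.4, -4.1, -0.3]
finger_gap: 0.327
```

```bash
python3 - <<'E'
from h import *
s=vision.get_image("side"); crop(s,285,200,50,55,14,"s12");o=env.get_obs();print(o["position"],o["contact_force"],o["orientation"])
E
```

```text
[498.01321326  -1.79799945 116.1863622 ] [-1.38999351 -5.21447303 -1.39192871] [ 3.13082603  0.05484802 -0.00475391]
```

View pics/s12.png

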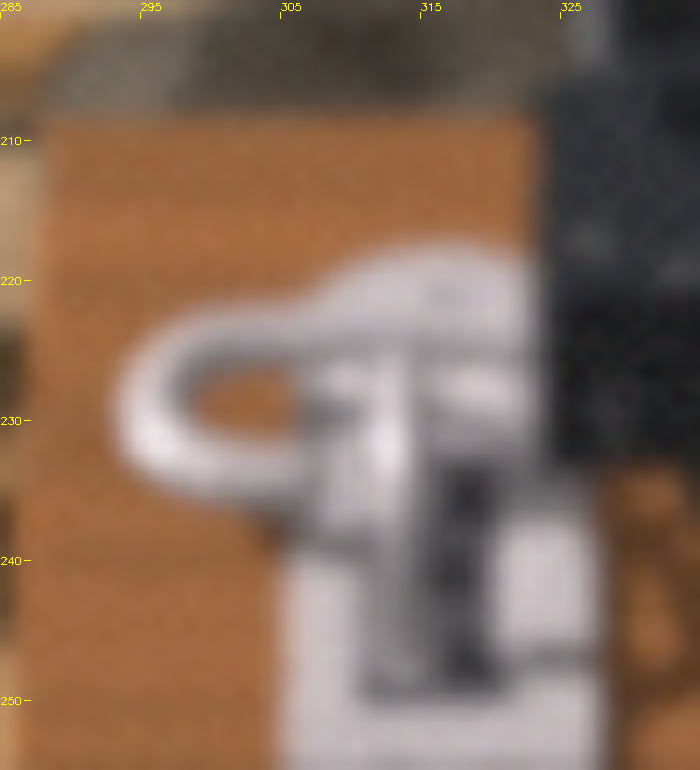

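>>> servo_tool --pt "0 1 0" --pt "0 2 0" --pt "0 2 0" --turn '[0,0,0]' --gripper '[20,20,20]'

```text
time: 18.95
position: [498.2, -0.2, 116.3]
orientation: [3.13, 0.054, -0.004]
contact_force: [-2.2, -5.8, -2.0]
finger_gap: 0.327
```

>>> servo_tool --pt "0 1 0" --pt "0 1 0" --turn '[0,0]' --gripper '[20,20]'

```text
time: 19.15
position: [498.1, 0.2, 116.3]
orientation: [3.13, 0.053, -0.004]
contact_force: [-2.1, -7.4, -1.9]
finger_gap: 0.325
```

>>> servo_tool --pt "0 1 0" --pt "0 1 0" --turn '[0,0]' --gripper '[20,20]'

```text
time: 19.35
position: [498.0, 0.8, 116.2]
orientation: [3.13, 0.052, -0.004]
contact_force: [-0.7, -8.7, -1.8]
finger_gap: 0.324
```

```bash
python3 - <<'E'
from h import *
s=vision.get_image("side"); crop(s,285,200,50,55,14,"s13");o=env.get_obs();print(o["position"],o["contact_force"],o["orientation"])
E
```

```text
[497.98394665   0.83422116 116.22512254] [-1.44198536 -8.02451847 -1.99387915] [ 3.12952787  0.05219358 -0.00448661]
```

View pics/s13.png

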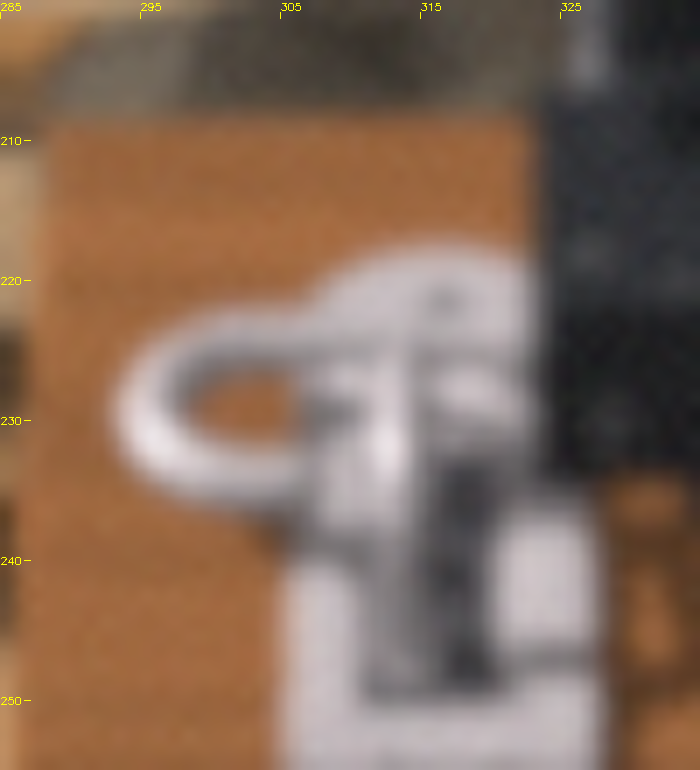

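>>> servo_tool --pt "-2 0 0" --pt "-4 0 0" --pt "-6 0 0" --pt "-8 0 0" --turn '[0,0,0,0]' --gripper '[20,20,20,20]'

```text
time: 19.8
position: [491.6, 1.9, 116.7]
orientation: [3.131, 0.054, 0.001]
contact_force: [0.5, -5.0, -1.9]
finger_gap: 0.327
```

>>> servo_tool --pt "-2 0 0" --pt "-4 0 0" --pt "-6 0 0" --pt "-8 0 0" --turn '[0,0,0,0]' --gripper '[20,20,20,20]'

```text
time: 20.2
position: [481.1, 3.3, 115.9]
orientation: [3.132, 0.057, -0.007]
contact_force: [-0.7, -0.4, -2.1]
finger_gap: 0.327
```

```bash
python3 - <<'E'
from h import *
s=vision.get_image("side"); crop(s,285,200,50,55,14,"s14");o=env.get_obs();print(o["position"],o["contact_force"],o["orientation"])
E
```

```text
[481.19676454   3.63328186 115.9893976 ] [-0.9596105   0.92490544 -2.05786304] [ 3.13229263  0.05771091 -0.0065867 ]
```

View pics/s14.png

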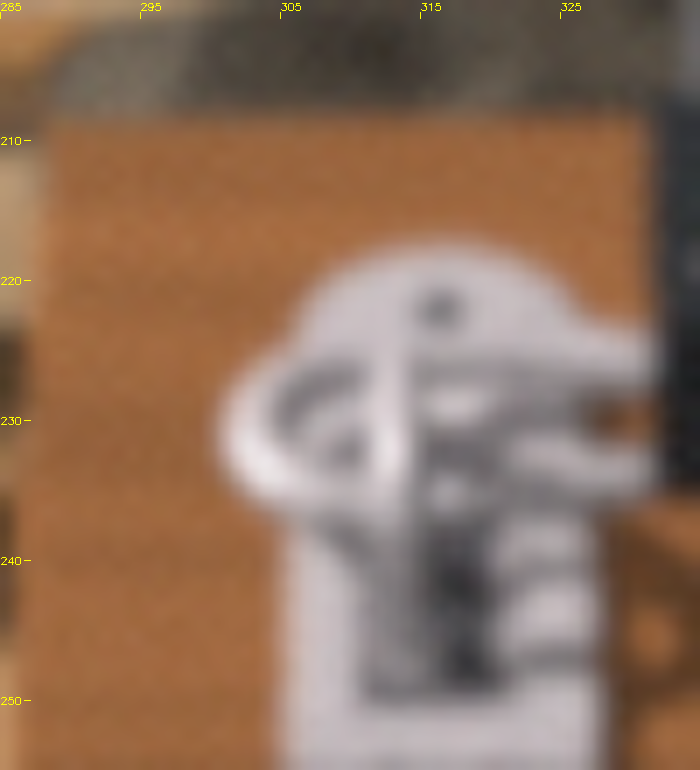

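>>> servo_tool --pt "-3 0 0" --pt "-6 0 0" --pt "-9 0 0" --pt "-10 0 0" --pt "-10 0 0" --turn '[0,0,0,0,0]' --gripper '[20,20,20,20,20]'

```text
time: 20.75
position: [471.8, 2.6, 116.2]
orientation: [3.131, 0.056, -0.005]
contact_force: [-0.7, 0.1, -1.0]
finger_gap: 0.328
```

>>> servo_tool --pt "-1 0 0" --pt "-2 0 0" --pt "-2 0 0" --turn '[0,0,0]' --gripper '[20,20,20]'

```text
time: 21.05
position: [469.8, 2.5, 116.1]
orientation: [3.131, 0.055, -0.005]
contact_force: [0.3, -1.2, -1.0]
finger_gap: 0.329
```

>>> servo_tool --pt "-1 0 0" --pt "-1 0 0" --turn '[0,0]' --gripper '[20,20]'

```text
time: 21.25
position: [468.8, 2.5, 116.1]
orientation: [3.131, 0.055, -0.005]
contact_force: [-0.6, 0.9, -1.5]
finger_gap: 0.327
```

>>> servo_tool --pt "-1 0 0" --pt "-1 0 0" --turn '[0,0]' --gripper '[20,20]'

```text
time: 21.45
position: [467.8, 2.5, 116.1]
orientation: [3.131, 0.056, -0.005]
contact_force: [-0.4, -0.6, -2.8]
finger_gap: 0.326
```

>>> servo_tool --pt "-1 0 0" --pt "-1 0 0" --turn '[0,0]' --gripper '[20,20]'

```text
time: 21.65
position: [467.2, 2.5, 116.3]
orientation: [3.131, 0.055, -0.004]
contact_force: [1.1, -0.4, -1.4]
finger_gap: 0.328
```

>>> servo_tool --pt "-0.6 0 0" --pt "-0.6 0 0" --turn '[0,0]' --gripper '[20,20]'

```text
time: 21.85
position: [467.0, 2.5, 116.4]
orientation: [3.131, 0.055, -0.003]
contact_force: [2.4, 0.7, -2.0]
finger_gap: 0.325
```

>>> servo_tool --pt "-0.6 0 0" --pt "-0.6 0 0" --turn '[0,0]' --gripper '[20,20]'

```text
time: 22.05
position: [466.8, 2.5, 116.5]
orientation: [3.131, 0.055, -0.002]
contact_force: [4.8, 0.6, -1.9]
finger_gap: 0.329
```

>>> servo_tool --pt "-0.6 0 0" --pt "-0.6 0 0" --turn '[0,0]' --gripper '[20,20]'

```text
time: 22.25
position: [466.7, 2.5, 116.7]
orientation: [3.131, 0.055, 0.0]
contact_force: [5.8, 0.5, -1.7]
finger_gap: 0.326
```

>>> servo_tool --pt "-0.5 0 0" --pt "-0.5 0 0" --turn '[0,0]' --gripper '[20,20]'

```text
time: 22.45
position: [466.6, 2.5, 116.7]
orientation: [3.131, 0.055, 0.001]
contact_force: [6.5, 0.3, -1.6]
finger_gap: 0.326
```

>>> servo_tool --pt "0 0 0" --turn '[0]' --gripper '[20]'

```text
time: 22.55
position: [466.6, 2.5, 116.8]
orientation: [3.131, 0.055, 0.001]
contact_force: [7.5, -0.2, -2.2]
finger_gap: 0.328
```

>>> servo_tool --pt "-0.8 0 0" --pt "-0.8 0 0" --turn '[0,0]' --gripper '[20,20]'

```text
time: 22.75
position: [466.5, 2.5, 117.0]
orientation: [3.131, 0.055, 0.004]
contact_force: [7.7, -1.1, -1.9]
finger_gap: 0.328
```

>>> servo_tool --pt "-0.4 0 0" --pt "-0.4 0 0" --turn '[0,0]' --gripper '[20,20]'

```text
time: 22.95
position: [466.5, 2.5, 117.0]
orientation: [3.131, 0.055, 0.005]
contact_force: [8.9, -0.7, -1.5]
finger_gap: 0.33
```

>>> servo_tool --pt "-0.6 0 0" --pt "-0.6 0 0" --turn '[0,0]' --gripper '[20,20]'

```text
time: 23.15
position: [466.4, 2.5, 117.2]
orientation: [3.131, 0.055, 0.006]
contact_force: [10.4, -0.3, -3.0]
finger_gap: 0.327
```

>>> servo_tool --pt "-0.3 0 0" --pt "-0.3 0 0" --turn '[0,0]' --gripper '[20,20]'

```text
time: 23.35
position: [466.4, 2.6, 117.3]
orientation: [3.131, 0.055, 0.007]
contact_force: [10.5, 0.5, -2.9]
finger_gap: 0.331
```

>>> servo_tool --pt "-0.2 0 0" --pt "-0.2 0 0" --turn '[0,0]' --gripper '[20,20]'

```text
time: 23.55
position: [466.3, 2.6, 117.3]
orientation: [3.131, 0.055, 0.008]
contact_force: [11.3, 0.8, -3.1]
finger_gap: 0.328
```

>>> servo_tool --pt "0 0 0" --turn '[0]' --gripper '[20]'

```text
time: 23.65
position: [466.3, 2.6, 117.3]
orientation: [3.131, 0.055, 0.008]
contact_force: [10.8, -0.0, -2.2]
finger_gap: 0.325
```

>>> servo_tool --pt "0 0 0" --turn '[0]' --gripper '[20]'

```text
time: 23.75
position: [466.3, 2.6, 117.3]
orientation: [3.131, 0.055, 0.008]
contact_force: [10.5, 1.1, -2.4]
finger_gap: 0.326
```

>>> servo_tool --pt "0 0 0" --turn '[0]' --gripper '[20]'

```text
time: 23.85
position: [466.3, 2.6, 117.3]
orientation: [3.131, 0.055, 0.008]
contact_force: [10.4, 0.0, -2.4]
finger_gap: 0.33
```

>>> servo_tool --pt "2 0 0" --pt "4 0 0" --pt "5 0 -1" --pt "5 0 -3" --pt "5 0 -5" --pt "5 0 -7" --pt "5 0 -8" --pt "5 0 -8" --turn '[0,0,0,0,0,0,0,0]' --gripper '[20,20,20,20,20,20,20,20]'

```text
time: 24.65
position: [467.1, 2.4, 108.0]
orientation: [3.131, 0.055, -0.006]
contact_force: [1.7, -0.7, 0.2]
finger_gap: 0.326
```

```bash
python3 - <<'E'
from h import *
s=vision.get_image("side"); crop(s,285,200,80,55,9,"s15");o=env.get_obs();print(o["position"],o["contact_force"],o["orientation"])
E
```

```text
[467.10640617   2.4555376  108.0443665 ] [ 1.9336321  -0.26673246 -0.78875843] [ 3.1310979   0.05533435 -0.00585123]
```

View pics/s15.png

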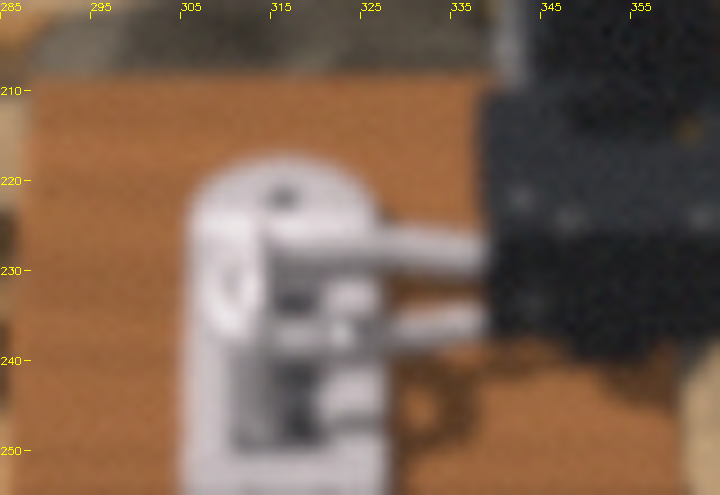

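>>> servo_tool --pt "1.5 0 0" --pt "1.5 0 0" --pt "1.5 0 0" --pt "1.5 0 0" --pt "1.5 0 0" --pt "1.5 0 0" --pt "1.5 0 0" --turn '[0,0,0,0,0,0,0]' --gripper '[20,20,34,44,52,52,52]'

```text
time: 25.4
position: [468.8, 2.5, 108.2]
orientation: [3.131, 0.055, -0.005]
contact_force: [-0.3, -0.1, 0.2]
finger_gap: 0.592
```

>>> servo_tool --pt "0 0 10" --pt "0 0 30" --pt "0 0 60" --pt "0 0 100" --pt "0 0 140" --pt "0 -40 150" --pt "0 -90 150" --pt "0 -140 150" --pt "0 -190 150" --pt "0 -240 150" --pt "0 -280 150" --pt "0 -280 150" --turn '[0,0,0,0,0,0,0,0,0,0,0,0]' --gripper '[52,52,52,52,52,52,52,52,52,52,52,52]'

```text
time: 26.6
position: [466.9, -284.0, 259.4]
orientation: [3.127, 0.042, -0.004]
contact_force: [-0.2, -0.1, 0.7]
finger_gap: 0.59
```

```bash
python3 - <<'E'
from h import *
s=vision.get_image("side"); crop(s,275,195,100,80,7,"s16");o=env.get_obs();print(o["time"],o["position"],o["contact_force"],o["orientation"])
t=vision.get_image("top");crop(t,260,190,110,90,7,"t16");cv2.imwrite("pics/t16f.png",t["image"])
E
```

```text
26.65 [ 467.66867207 -280.4949098   258.86109617] [ 0.49819136  0.28535927 -0.07725079] [ 3.12971446  0.04653802 -0.00513245]
```

View pics/s16.png

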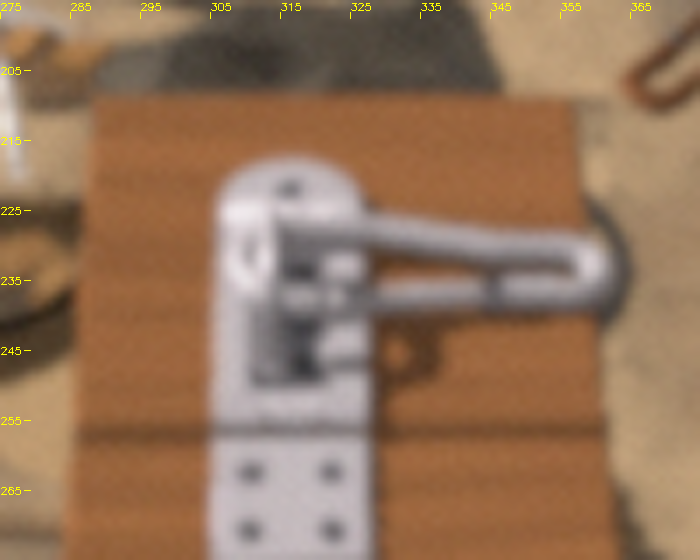

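View pics/t16.png

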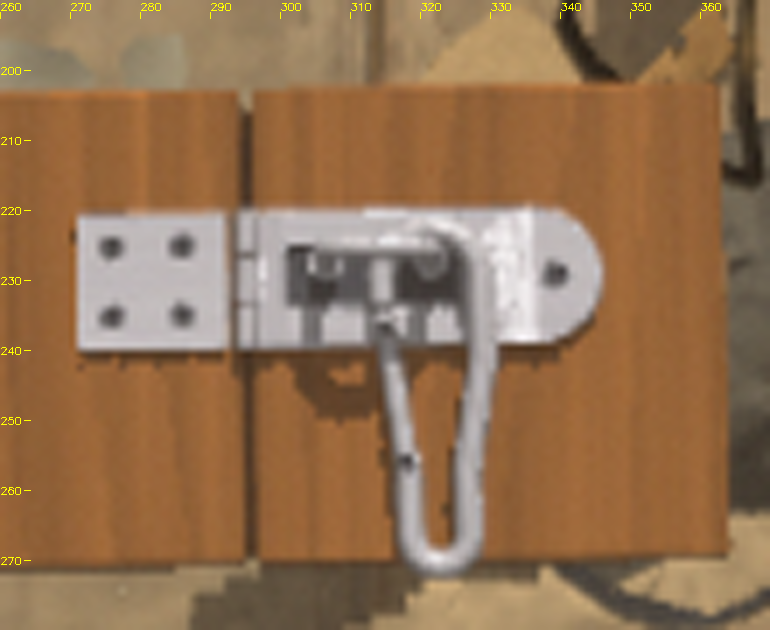

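View pics/t16f.png

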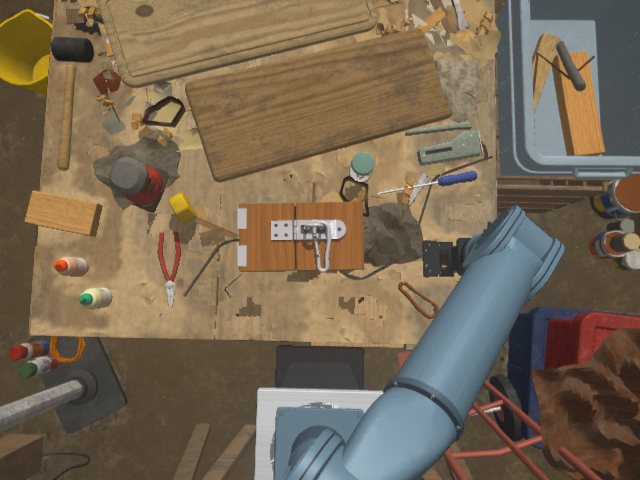

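The hook rings the outer leg (320,226) with its gate shut, from the pivot at (317,255) to the nose at (313,236). The leaf is flat, the arm is clear, and the bystanders haven't moved. I'm handing the job in.

```bash
python3 -c "
from bench import ticket
print(ticket.job_done())"
```

```text
the job is handed in; nothing more can be done
None
```

The hook is clipped on the staple's outer leg with its gate shut, and the hasp leaf lies flat under it. I handed the job in at about 27 s.

- **Hasp:** My first sweep slipped past the leaf's end and left it at about 46°. The second pass pressed it down to a firm stop at the height of a closed leaf, reading 21.5 N. The pictures then showed it flat.
- **Hook:** I took the steel hook by its tail and pressed its gate on the outer leg, up to 8.7 N sideways. Drawn back, the leg came off the gate and that force fell to about zero.
- **Tug:** The pull rose gradually to 10.4–11.3 N, about 11 N after allowing for the sensor's offset. I held it about 0.4 s, eased off, lowered the hook, opened the fingers and lifted away.
- **Last checks:** The final pictures show the outer leg inside the bow, the gate shut and the leaf flat. The jar, pliers and screwdriver are where they started, and the arm touches nothing.
- **What I could not check:** The wrist force reads only at the end of each move, so a brief peak in between could go unseen. No hook-on-staple reading passed 11.3 N.

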